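# Lock the tube tray on the blood-tube mixer

## Task

Take the flat screwdriver out of its stand and use it to lock the tube tray on the mixer: set the blade in the slot of the sprung clamp screw, push lightly against its spring and turn it clockwise until it meets its stop, in one go, with the blade kept pressed on the slot's floor all the way; never push harder than 20 N, and do not force it against the stop. Then put the screwdriver back in its stand, hanging upright by its collar as it was, and let it go. Turn the screw with the driver only, and leave the other things on the table where they are.

Things in the scene. Friction and masses are not known exactly. Their poses are not given: they have to be found in the camera images.
- driver: Flat screwdriver, loose, about 0.12 kg (varies), upright in the stand at the start. Origin: middle of the blade's working edge (lowest point); +z runs up to the handle; x along the blade's width, y across its thickness. Steel blade 13 mm wide (x), 2.2 mm thick (y), straight for 14 mm; round shaft 10 mm across to z = 60 mm; black collar 38 mm across, z = 60 to 67 mm.
- driver_handle (a point): Middle of the place to grip the driver from above, on its axis, 115 mm above its tip; axes as the driver's. Square black plastic handle 26 x 26 mm with rounded edges, from the collar up to 136 mm above the tip, flats parallel to the driver's x and y: grip across either pair of flats.
- stand: Aluminium driver stand fixed to the table, a block 76 x 76 mm and 68 mm high. Origin: centre of its underside, z up. In the middle of its top is a round hole 22 mm across and 66 mm deep. The driver hangs in it with its collar on the block's top; its origin is then 8 mm above the stand's origin and may be a few mm off the hole's axis.
- mixer: White tube mixer fixed to the table, body 180 x 270 mm (its x, y), flat metal deck 50 mm above the table, on its +y part a steel tube tray with lying tubes (highest point 81 mm). The clamp screw stands on the deck's free corner (-x, -y). Origin: centre of its underside, z up.
- screw_foot (a point): Point on the deck on the clamp screw's upright axis (50 mm above the table); axes as the mixer's. Steel screw, round head 23 mm across, with a slot right across its top, 4.2 mm wide and 4 mm deep. The head's top stands 16 to 30 mm above this point: how far the screw is threaded in differs each time, is not measured and must be found by touch.
- screw_axis (a point): The same axis, 25 mm above screw_foot (a fixed point of the mixer, not of the screw). The screw is sprung: pressed, it yields straight down by at most 3 mm, from 3 N at first touch to 10.5 N at the bottom, where it is hard. 1 to 2.5 mm (5.5 to 9 N) is right. A blade that misses the slot rests on the head's top, 4 mm above the slot's floor, and presses the same spring.
- lock_screw (a joint): Clamp screw's angle, rad, growing clockwise seen from above; 0 = unlocked, 1.571 = locked, hard stop. Starts at 0.15 to 0.5. Slot along the mixer's x at 0, along its y at 1.571. A flat steel clamp finger under the head lies along the slot, 43 mm long from the axis, pointing to the mixer's -x at 0 and to +y, over the tray's tongue, at 1.571. 0.05 N m turns it; do not pass 0.15 at the stop.
- tube_rack: Bystander: white rack of upright tubes, 85 x 165 mm, 82 mm high; origin centre of its underside.
- glove_box: Bystander: cardboard glove box 120 x 230 x 75 mm; origin centre of its underside.
- swab_jar: Bystander: jar with a steel cap, 68 mm across, 85 mm high; origin centre of its underside.
- tape_roll: Bystander: roll of paper tape lying flat, 56 mm across, 18 mm high; origin centre of its underside.
- gel_bottle: Bystander: gel bottle 60 mm across, 150 mm high; origin centre of its underside.
- specimen_cup: Bystander: specimen cup with a lid, 54 mm across, 60 mm high; origin centre of its underside.
- dish: Bystander: shallow steel dish 120 x 200 mm, 32 mm high; origin centre of its underside.

How it is judged (in metres and radians):
On the way, in this order (a step that is already met when the one before it is completed fails the run):
1. the driver's blade is in the clamp screw's slot and presses on its floor, before the screw is turned (horizontal distance between driver and screw_foot below 0.005 m and contact force between driver and lock_screw_c0 above 2 N and value of joint lock_screw below 0.75 rad), for 0.2 s.
2. the screw is turned to its stop (within 0.12 rad) with the blade still pressed on the slot's floor (horizontal distance between driver and screw_foot below 0.005 m and contact force between driver and lock_screw_c0 above 1 N and value of joint lock_screw above 1.45 rad), for 0.2 s.
At the end, for the whole second after the job is handed in: The clamp screw is at its stop (joint above 1.45 of 1.571 rad); the driver hangs upright (within 0.1 rad) and still in the stand's hole, its tip within 8 mm of the hole's axis and 4 to 11 mm above the stand's foot (value of joint lock_screw above 1.45 rad and horizontal distance between driver and stand below 0.008 m and z of driver in the frame of stand between 0.004 and 0.011 m and angle between driver's own z axis and vertical below 0.1 rad and linear speed of driver below 0.02 m/s); the robot touches nothing.
It fails at once if in mid-turn (screw between 0.75 and 1.4 rad) the blade is not pressed on the slot's floor (value of joint lock_screw between 0.75 and 1.4 rad and contact force between driver and lock_screw_c0 below 0.3 N).
It fails at once if the driver presses on the slot's floor with more than 20 N (contact force between driver and lock_screw_c0 above 20 N).
It fails at once if the driver loads the screw with more than 40 N in all (push and twist) (contact force between driver and lock_screw above 40 N).
It fails at once if the fingers or the arm touch the screw (contact force between any of the arm, the fingers and lock_screw above 0.5 N).
It fails at once if a bystander is moved more than 20 mm (distance of any of tube_rack, glove_box, swab_jar, tape_roll, gel_bottle, specimen_cup, dish from where it was at the start of the episode above 0.02 m).
It also fails if it takes over 72 s, if anything falls off the work surface, if the arm or the gripper's body presses on something with over 40 N, if the wrist force passes 120 N, or if a joint passes its speed limit or range.

## Robot

A 6-joint arm with a two-finger parallel gripper is mounted at the origin on the work surface. World frame = base frame: x ahead of the robot, y to its left, z up, the work surface at z = 0. Lengths are in mm, angles in degrees, forces in N, time in s.
With the tool pointing down it reaches from about 425 to 1125 mm from the base axis. Payload 14.9 kg.
Tool frame: the origin (TCP) lies midway between the tips of the shut fingers; the grasp point (between the pads) lies 19 mm behind it; z points along the fingers, y is the line along which they close (so a half turn about z gives the same grasp; the last joint's range is limited). The gripper opens to 91 mm and grips with 3 to 60 N. Pads are 32 mm wide; open, the fingers measure 118 mm over their backs; the gripper's body (76 mm by 178 mm) begins 60 mm behind the grasp point.
Start: joints at [-75.991, 21.709, 99.362, -0, 58.929, -1.908], TCP at [191.964, -673.177, 183.632] pointing down, gripper open.
Joint ranges: [-158.91, 158.91], [-42.39, 125.64], [0.06, 152.35], [-60.88, 240.88], [17.5, 164.5], [-176.32, 176.32]. Speed limits (degrees/s): [108.29, 108.29, 136.94, 180, 180, 180].

## Interface

Orientations are given as a 3x3 rotation matrix whose columns are the frame's x, y, z axes.
In Python, from rig import ctrl, eyes gives the robot as it stands.
- The arm moves only by the tool apply_moves, never from a script. Its argument "motion" is a list of rows, each a list of 7 numbers: the shift along the world's x, y, z in mm, then the turn, a rotation vector about the world's x, y, z in rad, then the finger opening in mm, from 0 to 91.2. In form: [[dx, dy, dz, rx, ry, rz, gripper], ...]. A call has 1 to 12 rows; each row is the pose to reach, as a shift and turn from the pose commanded when the call began; what a row does not reach only later rows make up. A row lasts 1/12 s, in which the tool goes at most 41.7 mm and 7.16 degrees, less where a joint would pass 70% of its speed; a pose out of reach is approached as far as the arm can. A call with a gripper value outside its range is refused whole. The fingers move at their own pace and stop on an object; "grip_force" is the grip in N (left out, the last holds). Time passes only in rows, so rows that repeat a pose let the fingers close. It gives the time, the measured TCP pose, the force, the opening and the grip force at its end, in the units of the state.
- ctrl.get_obs(): the state, without advancing time (a new reading comes with each control period).
- eyes.grab_frame(name): name is "scene" or "top" or "wrist"; returns the picture (384x512x3 uint8, blue, green, red); there is no depth.
- eyes.calibration(name): a dict with "intrinsics" (3x3 intrinsics, pixels), "origin" and "attitude" of the camera in the world. Camera axes: x right, y down, z forward; pixel columns grow to the right and rows downward; lengths in mm; the calibration is good to about 2 mm. The wrist camera is an equidistant fisheye: a pixel r from the principal point sees the ray r / f radians off the axis. A picture is of the moment at which its call begins: read the wrist's pose just before it. calibration takes no time and is no camera call; for the wrist camera it gives the pose at the moment of the call.
- ctrl.close_job(): hands the job in; it is judged then, once.
The state is a dict: "time": time; "joint_positions": joint angles; "qd": joint speeds; "tau": joint torques, N m; "eef_pos": TCP position; "tcp_rot": TCP orientation; "wrist_force": force on the tool from outside, world axes, zero at the start; "moment": the same for the moment, N m; "finger_gap": finger opening in mm; "gripper_force": force on a finger pad.
Only numpy, scipy, OpenCV 4.12 (cv2) and the standard library are available. Lean on these libraries where they do the work, as an engineer would, in place of code of your own. Each camera call takes 0.05 s, during which the arm holds its last target. There are 200 camera calls.

## Working session

There is one attempt and no reset: what is moved stays moved. The work goes in short steps, Python scripts to look and compute and a tool call to move; the robot and the scene stay as the last step left them, time stands still between calls to the robot, and variables do not carry over. Pictures are saved under pics/ and viewed, at most 10 in all, crops included, and the job is handed in when it is done.

Besides the shell and the picture viewer there is one more tool, called after "Emit:" in YAML: its name, and indented under it one key for each argument. apply_moves: Moves the arm, as the interface text tells. Its arguments: {"type":"object","properties":{"motion":{"type":"array","items":{"type":"array","items":{"type":"number"}}},"grip_force":{"type":"number"}},"required":["motion"]}

```bash
mkdir -p pics; cat > h.py <<'E'
import numpy as np, cv2
from rig import ctrl, eyes
def ray(c,name,u,v):
    K=np.array(c['intrinsics']);R=np.array(c['attitude']);o=np.array(c['origin'],float)
    x=(u-K[0,2])/K[0,0];y=(v-K[1,2])/K[1,1]
    if name=='wrist':
        r=np.hypot(x,y); s=np.sin(r)/r if r>1e-9 else 1; d=np.array([x*s,y*s,np.cos(r)])
    else: d=np.array([x,y,1.])
    return o,R@d
def onz(c,name,u,v,z):
    o,d=ray(c,name,u,v); return o+d*(z-o[2])/d[2]
def proj(c,name,p):
    K=np.array(c['intrinsics']);R=np.array(c['attitude']);q=R.T@(np.array(p,float)-np.array(c['origin']))
    if name=='wrist':
        r=np.hypot(q[0],q[1]);t=np.arctan2(r,q[2]);q=np.array([q[0]/r*t,q[1]/r*t,1])
    else: q=q/q[2]
    return K[0,0]*q[0]+K[0,2],K[1,1]*q[1]+K[1,2]
E
python3 - <<'E'
from h import *
print(ctrl.get_obs())
for n in ['scene','top','wrist']:
    c=eyes.calibration(n);print(n,c)
ims={n:eyes.grab_frame(n) for n in ['scene','top','wrist']}
for n in ims: cv2.imwrite(f'pics/{n}0.png',ims[n])
cv2.imwrite('pics/top0b.png',cv2.resize(ims['top'],(800,600),interpolation=cv2.INTER_CUBIC))
E
```

```text
{'time': 0.0, 'joint_positions': array([-7.59908888e+01,  2.17377652e+01,  9.93934911e+01, -6.07706512e-04,
        5.89281847e+01, -1.90844231e+00]), 'qd': array([-0.04024786, -0.00816724, -0.07356677, -0.02708807, -0.08621022,
        0.01302979]), 'tau': array([-2.69233797e-04, -7.63704443e+01, -4.34366298e+01,  6.49632071e-02,
        4.23077226e-02, -1.42888107e-04]), 'eef_pos': array([ 191.86624734, -672.77303624,  183.01572603]), 'tcp_rot': array([[ 9.61655833e-01,  2.74258985e-01, -2.59954215e-04],
       [ 2.74259107e-01, -9.61655309e-01,  1.00438538e-03],
       [ 2.54753656e-05, -1.03716787e-03, -9.99999462e-01]]), 'wrist_force': array([-0.25896099, -0.07680696, -0.42975988]), 'moment': array([-0.00441125, -0.06439121, -0.01561644]), 'gripper_force': 0.0, 'finger_gap': 91.39188813823327}
scene {'intrinsics': array([[372.52900881,   0.        , 249.30663324],
       [  0.        , 372.52900881, 189.96186031],
       [  0.        ,   0.        ,   1.        ]]), 'origin': array([1137.11571196,  492.38972017, 1071.69237038]), 'attitude': array([[-0.6518132 ,  0.60765971, -0.4
[... 237 characters left out ...]
  0.        ,   0.        ,   1.        ]]), 'origin': array([ 427.592763  ,   41.10399345, 1195.6795775 ]), 'attitude': array([[ 0.01151492, -0.99176118,  0.12758202],
       [-0.99975597, -0.00901327,  0.02016817],
       [-0.01885208, -0.12778312, -0.99162295]])}
wrist {'intrinsics': array([[297.31863964,   0.        , 255.75082883],
       [  0.        , 297.31863964, 193.80856182],
       [  0.        ,   0.        ,   1.        ]]), 'origin': array([ 271.07325373, -650.16286831,  383.95234887]), 'attitude': array([[ 2.74617016e-01, -9.20979026e-01, -2.76374977e-01],
       [-9.61553565e-01, -2.63174080e-01, -7.84483586e-02],
       [-4.85437340e-04,  2.87292599e-01, -9.57842747e-01]])}
```

View pics/top0b.png

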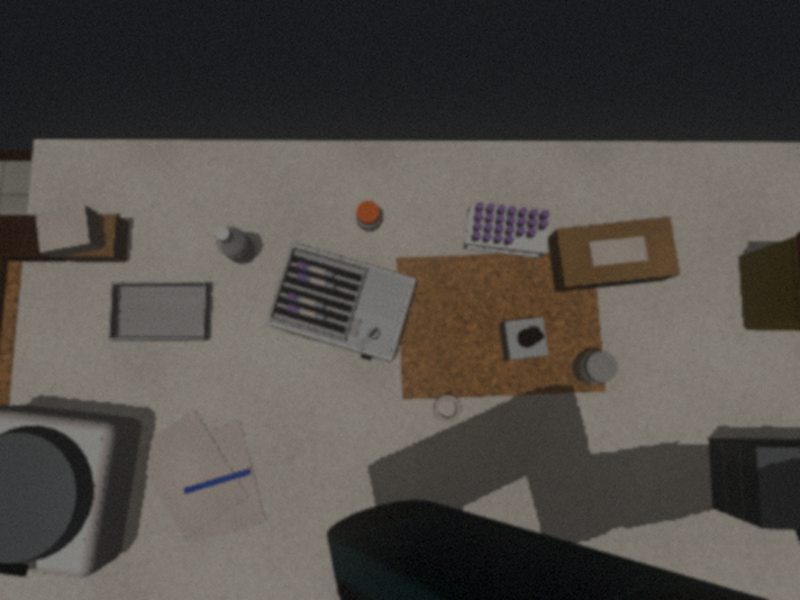

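View pics/scene0.png

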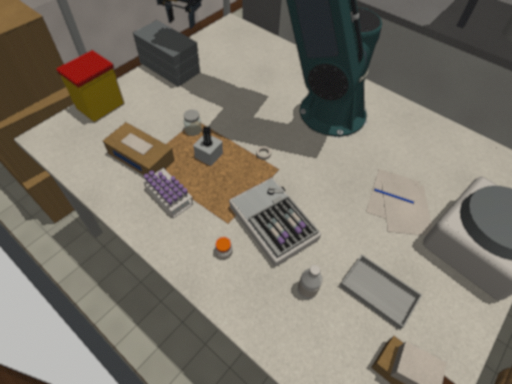

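Top view (800-wide scale): the stand with the driver is at (526,338). The mixer is centred near (345,303), with the clamp screw at (374,333) and its finger pointing down to (367,356). The jar is at (597,365). The scene view agrees with this layout.

```bash
python3 - <<'E'
from h import *
c=eyes.calibration('top');s=1.5625
for nm,u,v,z in [('stand',525,338,68),('standTL',502,322,68),('standTR',545,318,68),('standBR',548,354,68),('standBL',508,360,68),('screw',374,333,73),('finger',367,356,60),('mTL',295,245,50),('mBL',270,322,50),('mBR',393,358,50),('mTR',415,276,50),('jar',597,360,85),('tape',447,405,18)]:
    print(nm,onz(c,'top',u/s,v/s,z).round(0))
E
```

```text
stand [ 515. -218.   68.]
standTL [ 546. -173.   68.]
standTR [ 555. -258.   68.]
standBR [ 483. -262.   68.]
standBL [ 471. -184.   68.]
screw [521.  81.  73.]
finger [476.  95.  60.]
mTL [704. 247.  50.]
mBL [543. 293.  50.]
mBR [473.  43.  50.]
mTR [641.  -1.  50.]
jar [ 472. -352.   85.]
tape [380. -68.  18.]
```

Emit:
apply_moves:
  motion:
    - [23, 32, 10, 0, 0, 0, 91]
    - [46, 64, 20, 0, 0, 0, 91]
    - [69, 96, 30, 0, 0, 0, 91]
    - [92, 128, 40, 0, 0, 0, 91]
    - [115, 160, 50, 0, 0, 0, 91]
    - [138, 192, 60, 0, 0, 0, 91]
    - [161, 224, 70, 0, 0, 0, 91]
    - [184, 256, 80, 0, 0, 0, 91]
    - [207, 288, 90, 0, 0, 0, 91]
    - [230, 320, 90, 0, 0, 0, 91]
    - [253, 352, 90, 0, 0, 0, 91]
    - [276, 384, 90, 0, 0, 0, 91]

```text
time: 1.15
eef_pos: [468.7, -287.4, 273.9]
tcp_rot: [[0.962, 0.274, 0.0], [0.274, -0.962, -0.0], [0.0, 0.0, -1.0]]
wrist_force: [0.4, -0.3, -0.7]
finger_gap: 91.0
gripper_force: 0.0
```

Emit:
apply_moves:
  motion:
    - [23, 35, 0, 0, 0, 0, 91]
    - [47, 71, 0, 0, 0, 0, 91]
    - [47, 71, 0, 0, 0, 0, 91]
    - [47, 71, 0, 0, 0, 0, 91]

```text
time: 1.48
eef_pos: [515.7, -216.4, 273.4]
tcp_rot: [[0.961, 0.277, -0.0], [0.277, -0.961, 0.0], [-0.0, -0.0, -1.0]]
wrist_force: [-0.2, 0.4, -1.1]
finger_gap: 90.7
gripper_force: 0.0
```

```bash
python3 - <<'E'
from h import *
o=ctrl.get_obs();print(o['time'],o['eef_pos'],o['tcp_rot'],o['joint_positions'])
c=eyes.calibration('wrist');im=eyes.grab_frame('wrist')
np.savez('w1.npz',im=im,**c)
print(proj(c,'wrist',[515,-218,68]),proj(c,'wrist',[521,81,73]))
cv2.imwrite('pics/w1.png',cv2.resize(im,(800,600),interpolation=cv2.INTER_CUBIC))
E
```

```text
1.4833 [ 515.71717572 -216.44499699  273.43387573] [[ 9.60746181e-01  2.77428723e-01 -2.79726931e-04]
 [ 2.77428776e-01 -9.60746192e-01  1.70795809e-04]
 [-2.21362921e-04 -2.41695721e-04 -9.99999946e-01]] [-2.51563482e+01  3.18971497e+00  1.12114666e+02  2.26137674e-03
  6.47142860e+01  4.87358809e+01]
(np.float64(256.6611501159674), np.float64(167.35871838981797)) (np.float64(69.9404376961746), np.float64(115.06997219117972))
```

View pics/w1.png

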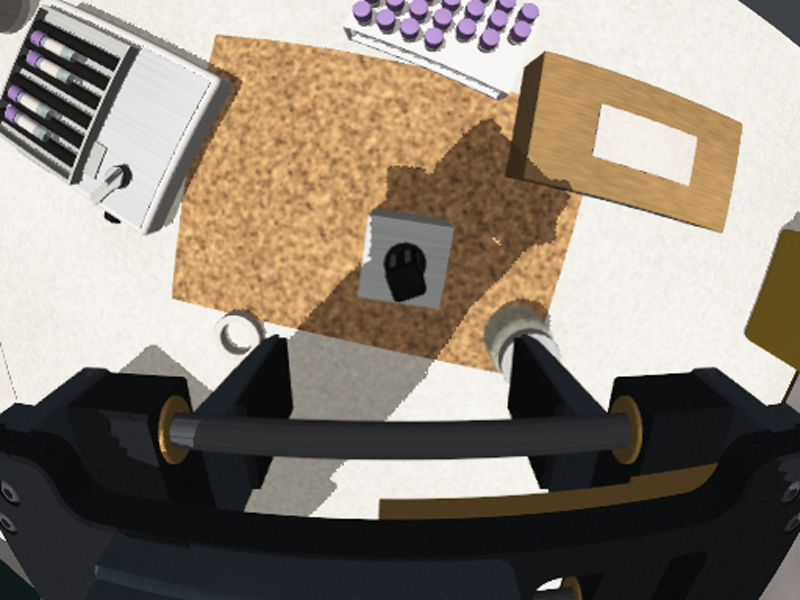

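The wrist view (800-wide) shows the stand block with corners (368,213), (453,225), (438,309) and (358,297). The handle top is near (407,281) and the collar near (405,260). The screw is at (122,177), with its finger pointing lower-left to (93,192). I'll enlarge both.

```bash
python3 - <<'E'
from h import *
im=np.load('w1.npz')['im']
a=cv2.convertScaleAbs(im[130:200,220:295],alpha=2.2,beta=10);b=cv2.convertScaleAbs(im[90:155,40:105],alpha=1.,beta=0)
A=cv2.resize(a,(450,420),interpolation=cv2.INTER_CUBIC);B=cv2.resize(b,(350,350),interpolation=cv2.INTER_CUBIC)
P=np.zeros((420,800,3),np.uint8);P[:,:450]=A;P[:350,450:]=B
cv2.imwrite('pics/w1c.png',P)
E
```

```text
(no output)
```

View pics/w1c.png

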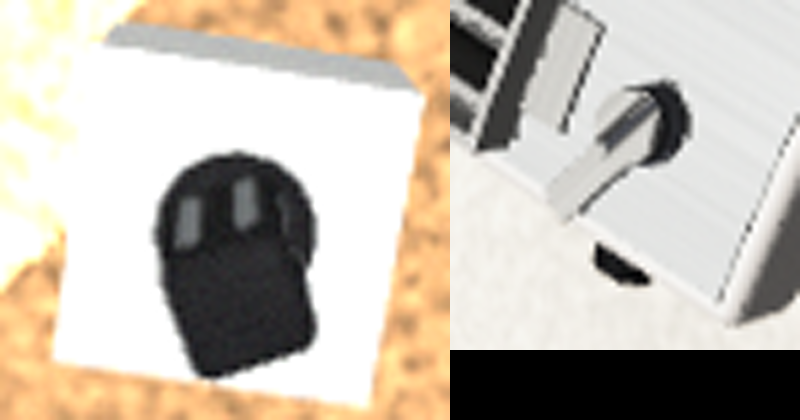

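The handle top's edges run (165,260)-(205,378)-(315,340)-(295,235) in the left crop, and the collar centre is about (237,228). In the right crop, the slot runs (600,148)-(655,97) and the finger tip is near (563,205).

```bash
python3 - <<'E'
from h import *
d=np.load('w1.npz');c={k:d[k] for k in('intrinsics','origin','attitude')}
f=lambda x,y,z:onz(c,'wrist',220+x/6-.4,130+y/6-.4,z)
g=lambda x,y,z:onz(c,'wrist',40+(x-450)/5.385-.4,90+y/5.385-.4,z)
P=[f(*p,144) for p in [(165,262),(203,380),(317,342),(293,233)]]
for a,b in zip(P,P[1:]+P[:1]):
    v=b-a;print(a.round(1),np.linalg.norm(v).round(1),np.degrees(np.arctan2(v[1],v[0])).round(1))
print('handle',np.mean(P,0).round(1),(P[0]+P[2])/2)
print('collar',f(237,230,75))
S=[f(*p,68) for p in[(75,45),(425,97),(372,408),(52,360)]]
print('stand',np.round(S,1).tolist(),np.mean(S,0).round(1))
a,b=g(600,148,72),g(655,97,72);print('slot',a,b,np.degrees(np.arctan2(*(b-a)[1::-1])))
h,t=g(640,125,72),g(563,205,62);print('head',h,t,np.degrees(np.arctan2(*(h-t)[1::-1])))
a,b=g(720,300,50),g(800,115,50);print('edge+x?',a,b,np.degrees(np.arctan2(*(b-a)[1::-1])))
E
```

```text
[ 520.3 -204.9  144. ] 24.4 -146.8
[ 499.9 -218.2  144. ] 23.2 -54.7
[ 513.3 -237.2  144. ] 21.9 28.9
[ 532.5 -226.6  144. ] 24.9 119.2
handle [ 516.5 -221.7  144. ] [ 516.79473157 -221.01755966  144.        ]
collar [ 516.53205077 -221.01083954   75.        ]
stand [[546.5, -173.9, 68.0], [557.4, -254.2, 68.0], [482.5, -264.7, 68.0], [472.8, -188.1, 68.0]] [ 514.8 -220.2   68. ]
slot [516.84541192  85.98262826  72.        ] [534.73817744  69.15273625  72.        ] -43.24670225600888
head [525.97961633  72.76786187  72.        ] [495.44483959 104.00772009  62.        ] -45.653932459204015
edge+x? [476.54165608  48.00432484  50.        ] [535.71978135  31.24870655  50.        ] -15.808871199681683
```

Emit:
apply_moves:
  motion:
    - [0.8, -4.6, 0, 0, 0, 0.1, 91]
    - [0.8, -4.6, -30, 0, 0, 0.2, 91]
    - [0.8, -4.6, -60, 0, 0, 0.269, 91]
    - [0.8, -4.6, -95, 0, 0, 0.269, 91]
    - [0.8, -4.6, -130, 0, 0, 0.269, 91]
    - [0.8, -4.6, -155, 0, 0, 0.269, 91]
    - [0.8, -4.6, -169.5, 0, 0, 0.269, 91]
    - [0.8, -4.6, -169.5, 0, 0, 0.269, 91]
    - [0.8, -4.6, -169.5, 0, 0, 0.269, 91]

```text
time: 2.28
eef_pos: [515.0, -223.7, 104.0]
tcp_rot: [[0.855, 0.519, -0.001], [0.519, -0.855, 0.0], [-0.001, -0.001, -1.0]]
wrist_force: [-0.6, -0.4, 0.2]
finger_gap: 91.2
gripper_force: 0.0
```

Emit:
apply_moves:
  motion:
    - [0, 0, 0, 0, 0, 0, 60]
    - [0, 0, 0, 0, 0, 0, 40]
    - [0, 0, 0, 0, 0, 0, 30]
    - [0, 0, 0, 0, 0, 0, 20]
    - [0, 0, 0, 0, 0, 0, 15]
    - [0, 0, 0, 0, 0, 0, 10]
    - [0, 0, 0, 0, 0, 0, 10]
    - [0, 0, 0, 0, 0, 0, 10]
    - [0, 0, 0, 0, 0, 0, 10]
  grip_force: 30

```text
time: 3.03
eef_pos: [515.7, -222.7, 104.1]
tcp_rot: [[0.854, 0.52, -0.0], [0.52, -0.854, 0.0], [-0.0, -0.0, -1.0]]
wrist_force: [-0.6, -0.7, -0.3]
finger_gap: 33.4
gripper_force: 0.0
```

Emit:
apply_moves:
  motion:
    - [0, 0, 0, 0, 0, 0, 10]
    - [0, 0, 0, 0, 0, 0, 10]
    - [0, 0, 0, 0, 0, 0, 10]
    - [0, 0, 0, 0, 0, 0, 10]
    - [0, 0, 0, 0, 0, 0, 10]
  grip_force: 40

```text
time: 3.45
eef_pos: [515.7, -222.8, 104.1]
tcp_rot: [[0.854, 0.52, -0.0], [0.52, -0.854, 0.0], [-0.0, -0.0, -1.0]]
wrist_force: [-1.1, 0.4, -0.4]
finger_gap: 25.7
gripper_force: 40.0
```

Emit:
apply_moves:
  motion:
    - [0, 0, 10, 0, 0, 0, 10]
    - [0, 0, 25, 0, 0, 0, 10]
    - [0, 0, 45, 0, 0, 0, 10]
    - [0, 0, 70, 0, 0, 0, 10]
    - [0, 0, 100, 0, 0, 0, 10]
    - [0, 0, 130, 0, 0, 0, 10]
    - [0, 0, 130, 0, 0, 0, 10]
    - [0, 0, 130, 0, 0, 0, 10]
    - [0, 0, 130, 0, 0, 0, 10]

```text
time: 4.2
eef_pos: [515.4, -222.6, 234.0]
tcp_rot: [[0.854, 0.52, -0.0], [0.52, -0.854, 0.0], [-0.0, -0.0, -1.0]]
wrist_force: [-0.8, -0.7, -1.3]
finger_gap: 25.6
gripper_force: 40.0
```

```bash
python3 - <<'E'
from h import *
o=ctrl.get_obs();print(o['time'],o['eef_pos'],o['wrist_force'],o['finger_gap'])
p=o['eef_pos']+[0,0,-90]
P=np.zeros((400,800,3),np.uint8)
for i,(n,r) in enumerate([('wrist',25),('scene',20)]):
    c=eyes.calibration(n);im=eyes.grab_frame(n);cv2.imwrite(f'pics/{n}2.png',im)
    u,v=proj(c,n,p);print(n,u,v);u,v=int(u),int(v)
    k=cv2.resize(im[v-r:v+r,u-r:u+r],(400,400),interpolation=cv2.INTER_CUBIC)
    P[:,400*i:400*i+400]=cv2.convertScaleAbs(k,alpha=1.5)
cv2.imwrite('pics/c2.png',P)
E
```

```text
4.2 [ 515.44273432 -222.62900879  234.01463178] [-0.75234258 -0.70526806 -1.34403296] 25.559446009438428
wrist 255.57278849206523 189.15587270411487
scene 205.45726677744946 127.74443703336112
```

View pics/c2.png

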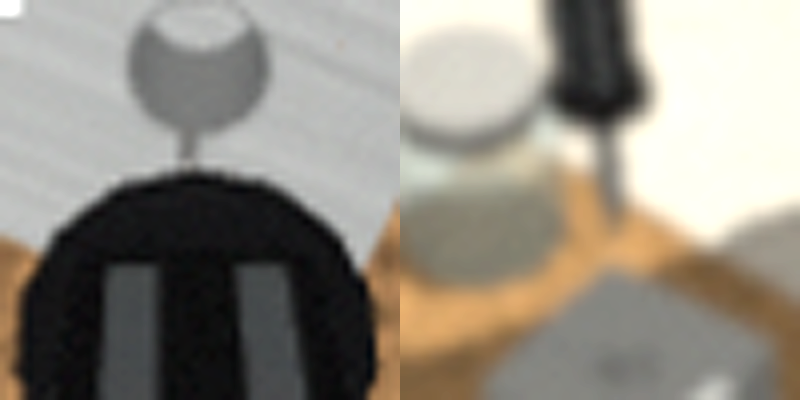

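Left crop: the blade shows as a narrow sliver at (188,148), standing out towards the camera, so its width lies along the tool's x. Behind it, the empty hole is at (199,70). The scene crop shows the driver hanging straight.

Emit:
apply_moves:
  motion:
    - [0.5, 12, 0, 0, 0, 0.1, 10]
    - [1, 36, 0, 0, 0, 0.22, 10]
    - [2, 64, 0, 0, 0, 0.34, 10]
    - [3, 94, 0, 0, 0, 0.46, 10]
    - [4, 124, 0, 0, 0, 0.58, 10]
    - [5, 154, 0, 0, 0, 0.7, 10]
    - [6, 184, 0, 0, 0, 0.82, 10]
    - [7, 214, 0, 0, 0, 0.94, 10]
    - [8, 244, 0, 0, 0, 1.06, 10]
    - [9, 270, 0, 0, 0, 1.18, 10]
    - [9.6, 290, 0, 0, 0, 1.3, 10]
    - [9.6, 298.6, 0, 0, 0, 1.42, 10]

```text
time: 5.3
eef_pos: [524.7, 78.0, 233.0]
tcp_rot: [[-0.393, 0.92, -0.002], [0.92, 0.393, 0.0], [0.001, -0.002, -1.0]]
wrist_force: [0.2, -0.3, -1.0]
finger_gap: 25.4
gripper_force: 40.0
```

Emit:
apply_moves:
  motion:
    - [0, 0, 0, 0, 0, 0.12, 10]
    - [0, 0, 0, 0, 0, 0.24, 10]
    - [0, 0, 0, 0, 0, 0.34, 10]
    - [0, 0, 0, 0, 0, 0.4, 10]
    - [0, 0, 0, 0, 0, 0.4, 10]
    - [0, 0, 0, 0, 0, 0.4, 10]
    - [0, 0, 0, 0, 0, 0.4, 10]

```text
time: 5.88
eef_pos: [525.1, 75.8, 233.6]
tcp_rot: [[-0.713, 0.701, -0.001], [0.701, 0.713, -0.0], [0.001, -0.001, -1.0]]
wrist_force: [-0.2, -0.2, -1.2]
finger_gap: 25.7
gripper_force: 40.0
```

```bash
python3 - <<'E'
from h import *
o=ctrl.get_obs();p=o['eef_pos'];print(o['time'],p,o['tcp_rot'],o['joint_positions'],o['wrist_force'],o['finger_gap'])
n='wrist';c=eyes.calibration(n);im=eyes.grab_frame(n);np.savez('w3.npz',im=im,**c)
# tip in w2 in tool coords, camera fixed to the tool
R=o['tcp_rot'];cc=dict(intrinsics=c['intrinsics'],origin=R.T@(c['origin']-p),attitude=R.T@c['attitude'])
print(cc['origin'])
for nm,u,v,z in [('blade',188,150,96),('colL',20,330,34),('colR',375,330,34),('hole',199,70,166)]:
    print(nm,onz(cc,n,230+u/8-.5,164+v/8-.5,z).round(2))
u,v=proj(c,n,[p[0],p[1],72]);print(u,v);u,v=int(u),int(v)
cv2.imwrite('pics/c3.png',cv2.resize(im[v-30:v+45,u-50:u+50],(800,600),interpolation=cv2.INTER_CUBIC));print(u-50,v-30)
E
```

```text
5.8833 [525.08062446  75.78432846 233.57205686] [[-7.12949928e-01  7.01214244e-01 -9.91551136e-04]
 [ 7.01214655e-01  7.12950208e-01 -9.76919114e-05]
 [ 6.38423629e-04 -7.64939629e-04 -9.99999504e-01]] [ 5.69550129e+00  2.76358497e+00  1.16988340e+02  7.87203281e-05
  6.03051618e+01 -3.97800029e+01] [-0.17942311 -0.23609281 -1.23120201] 25.74877239281232
[  81.53505632    0.69345269 -200.96858755]
blade [ 4.55 -2.11 96.  ]
colL [  1.2  -19.14  34.  ]
colR [ 1.22 17.98 34.  ]
hole [ -0.54  -1.   166.  ]
255.2603299017219 172.68312217484433
205 142
```

View pics/c3.png

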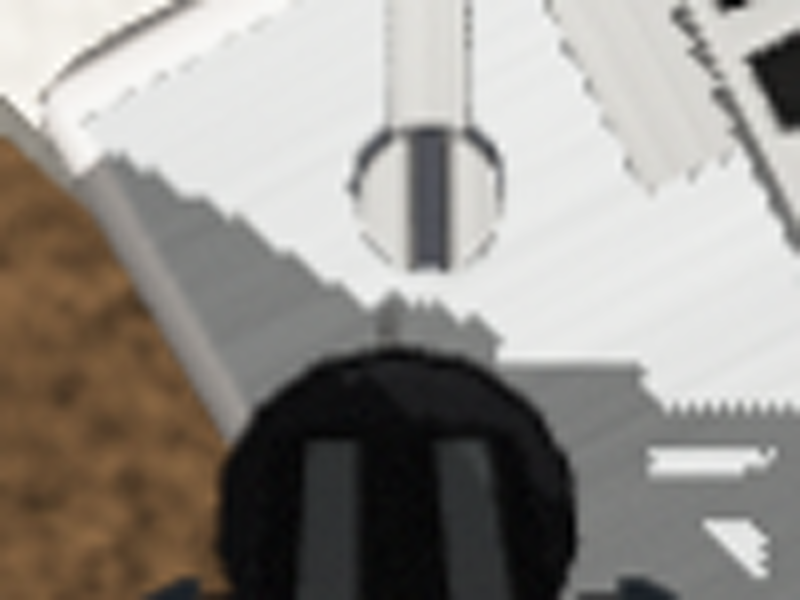

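The wrist crop shows the slot vertical at x=430, y 128 to 270, so it is already parallel to tool x. The head is centred near (428,198), the blade sliver is at x≈388, and the collar is centred at x≈398.

```bash
cat >> h.py <<'E'
def toolcal():
    o=ctrl.get_obs();R=o['tcp_rot'];p=o['eef_pos'];c=eyes.calibration('wrist')
    return o,c,dict(intrinsics=c['intrinsics'],origin=R.T@(c['origin']-p),attitude=R.T@c['attitude'])
E
python3 - <<'E'
from h import *
o,c,cc=toolcal();R=o['tcp_rot']
f=lambda x,y,z:onz(cc,'wrist',205+x/8-.45,142+y/8-.45,z)
for z in (153,160,167):
    h=(f(355,190,z),f(502,190,z));a,b=f(430,128,z),f(430,268,z)
    print(z,'diam',(h[1]-h[0])[1].round(1),(b-a).round(2)[:2],'ctr',np.round([(a[0]+b[0])/2,(a[1]+b[1])/2],2),'slot',a[:2].round(2),b[:2].round(2))
    s=R@np.array([(a[0]+b[0])/2,(a[1]+b[1])/2,0]);print('world shift',s.round(1))
print('blade',f(388,320,96).round(2),'col',f(221,500,34).round(2),f(576,500,34).round(2))
E
```

```text
153 diam 22.3 [-21.7    0.05] ctr [9.71 3.85] slot [20.56  3.82] [-1.14  3.87]
world shift [-4.2  9.5  0. ]
160 diam 22.7 [-22.13   0.05] ctr [8.29 3.91] slot [19.35  3.88] [-2.78  3.94]
world shift [-3.2  8.6  0. ]
167 diam 23.2 [-22.56   0.05] ctr [6.87 3.97] slot [18.15  3.95] [-4.41  4.  ]
world shift [-2.1  7.6  0. ]
blade [ 5.29 -2.03 96.  ] col [  1.81 -18.97  34.  ] [ 1.83 18.13 34.  ]
```

Emit:
apply_moves:
  motion:
    - [-0.4, 9.5, -15, 0, 0, 0, 10]
    - [-0.4, 9.5, -35, 0, 0, 0, 10]
    - [-0.4, 9.5, -50, 0, 0, 0, 10]
    - [-0.4, 9.5, -51.5, 0, 0, 0, 10]
    - [-0.4, 9.5, -51.5, 0, 0, 0, 10]
    - [-0.4, 9.5, -51.5, 0, 0, 0, 10]

```text
time: 6.43
eef_pos: [525.4, 85.3, 183.3]
tcp_rot: [[-0.714, 0.7, 0.0], [0.7, 0.714, 0.0], [-0.0, 0.0, -1.0]]
wrist_force: [-0.1, -0.4, -1.3]
finger_gap: 26.0
gripper_force: 40.0
```

```bash
python3 - <<'E'
from h import *
o,c,cc=toolcal();p=o['eef_pos'];print(o['time'],p,o['wrist_force'],o['moment'])
im=eyes.grab_frame('wrist');np.savez('w4.npz',im=im)
u,v=proj(cc,'wrist',[8,0,105]);u,v=int(u),int(v);print(u-32,v-30)
cv2.imwrite('pics/c4.png',cv2.resize(im[v-30:v+18,u-32:u+32],(800,600),interpolation=cv2.INTER_CUBIC))
E
```

```text
6.4333 [525.35332333  85.31295557 183.33826564] [-0.13866237 -0.36538019 -1.2748542 ] [ 0.03385813 -0.18983672  0.00065976]
223 146
```

View pics/c4.png

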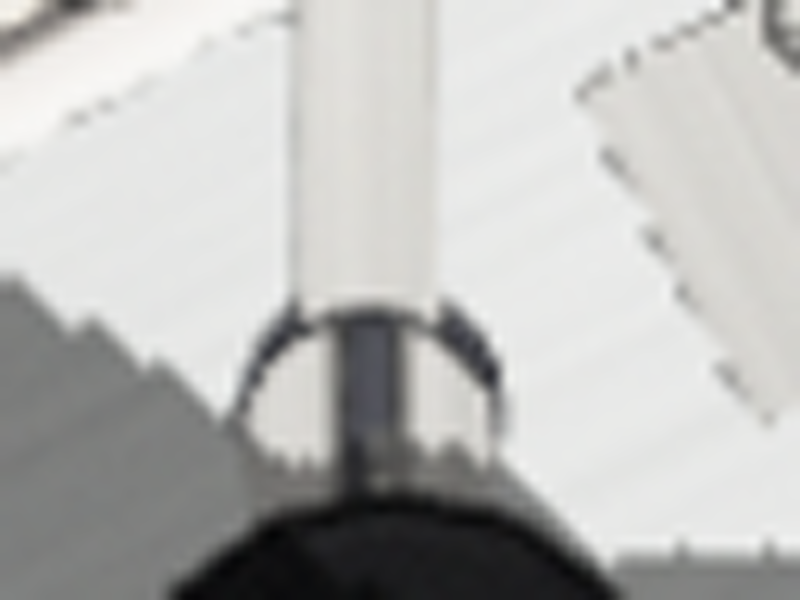

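The slot's near half is visible at x 340 to 402, y 315 to 490. A lighter patch at about (385,465) is probably the blade, just above the slot. I'll check the raw pixels.

```bash
python3 - <<'E'
from h import *
im=np.load('w4.npz')['im'];g=cv2.cvtColor(im,cv2.COLOR_BGR2GRAY)
print('     ',*range(241,266))
for v in range(171,189): print(v,*g[v,241:266])
E
```

```text
241 242 243 244 245 246 247 248 249 250 251 252 253 254 255 256 257 258 259 260 261 262 263 264 265
171 232 232 231 202 133 88 151 145 96 86 70 65 64 87 100 134 185 112 92 170 227 234 234 234 233
172 231 230 211 143 84 68 81 138 117 68 72 78 78 75 127 134 117 73 76 96 167 226 233 232 232
173 227 228 164 90 59 144 192 196 147 77 74 82 85 76 146 195 190 108 62 76 88 216 233 232 232
174 229 219 135 64 156 203 218 207 150 85 77 83 84 80 143 207 218 193 122 71 73 152 222 231 231
175 231 179 100 162 208 215 215 206 152 91 79 82 84 78 140 207 218 214 192 113 71 74 213 233 234
176 231 151 92 193 216 216 214 206 151 89 76 84 83 78 139 207 218 214 209 187 98 71 216 233 233
177 220 123 173 210 216 216 213 207 152 81 76 82 83 76 138 206 218 214 209 205 195 116 196 228 230
178 177 102 192 215 217 216 214 207 153 77 75 82 84 74 136 205 218 215 208 205 213 127 179 225 230
179 120 137 198 215 217 216 213 206 154 84 78 82 83 81 139 206 217 214 209 207 209 146 183 226 230
180 108 118 193 214 215 215 214 207 155 80 76 89 95 89 139 204 217 214 209 206 210 155 189 228 232
181 122 110 143 201 216 215 213 209 156 77 55 86 97 89 106 149 205 174 152 195 210 181 215 231 232
182 128 117 111 148 158 203 175 196 139 66 42 70 84 83 88 111 149 126 110 141 197 165 220 233 233
183 129 116 111 113 113 149 127 142 106 60 43 59 79 81 88 110 117 114 108 109 143 128 166 226 234
184 129 121 113 114 114 115 115 111 93 61 42 69 101 85 86 112 117 114 109 110 110 120 129 167 226
185 127 122 114 112 113 115 114 111 85 48 32 39 57 45 45 63 68 88 91 105 111 123 129 130 165
186 126 124 115 112 88 79 70 62 42 22 18 17 13 16 15 21 21 40 44 54 62 71 99 123 126
187 127 127 88 62 41 31 24 17 12 21 23 29 31 32 29 27 25 20 15 13 15 21 44 66 96
188 129 99 48 14 11 23 23 29 30 34 32 33 36 32 34 33 34 31 30 30 26 24 19 20 42
```

```bash
python3 - <<'E'
from h import *
o,c,cc=toolcal();print(o['eef_pos'],cc['origin'])
for z in (103,108,113,118):
    f=lambda u,v:onz(cc,'wrist',u,v,z)
    print(z,183.3-z,'diam@179',f(262.6,179)[1]-f(241.5,179)[1],'slot y',f(252.1,178)[1].round(2),'near edge x-11.5',f(252,171.7)[0]-11.5)
print('blade',onz(cc,'wrist',253.4,179.8,96)-[6.5,0,0])
E
```

```text
[525.58639469  85.33094943 183.64856612] [  81.53804028    0.70596882 -200.96539677]
103 80.30000000000001 diam@179 22.22639674756743 slot y -3.09 near edge x-11.5 2.656202451594524
108 75.30000000000001 diam@179 22.592004099319176 slot y -3.16 near edge x-11.5 1.5478223769617756
113 70.30000000000001 diam@179 22.957611451070925 slot y -3.22 near edge x-11.5 0.43944230232904147
118 65.30000000000001 diam@179 23.32321880282267 slot y -3.28 near edge x-11.5 -0.6689377723037211
blade [ 0.66586394 -1.67368447 96.        ]
```

Emit:
apply_moves:
  motion:
    - [-0.9, -0.9, -1, 0, 0, 0, 10]
    - [-0.9, -0.9, -2.5, 0, 0, 0, 10]
    - [-0.9, -0.9, -4, 0, 0, 0, 10]
    - [-0.9, -0.9, -5, 0, 0, 0, 10]
    - [-0.9, -0.9, -5, 0, 0, 0, 10]

```text
time: 6.9
eef_pos: [524.0, 84.4, 177.5]
tcp_rot: [[-0.715, 0.7, -0.0], [0.7, 0.715, -0.0], [0.0, -0.0, -1.0]]
wrist_force: [-0.3, -0.1, -0.2]
finger_gap: 25.6
gripper_force: 40.0
```

Emit:
apply_moves:
  motion:
    - [0, 0, -0.8, 0, 0, 0, 10]
    - [0, 0, -1.6, 0, 0, 0, 10]
    - [0, 0, -2.4, 0, 0, 0, 10]
    - [0, 0, -2.4, 0, 0, 0, 10]

```text
time: 7.23
eef_pos: [524.0, 84.4, 175.0]
tcp_rot: [[-0.715, 0.7, -0.0], [0.7, 0.715, -0.0], [0.0, -0.0, -1.0]]
wrist_force: [0.0, 0.3, -0.8]
finger_gap: 25.4
gripper_force: 40.0
```

Emit:
apply_moves:
  motion:
    - [0, 0, -0.8, 0, 0, 0, 10]
    - [0, 0, -1.6, 0, 0, 0, 10]
    - [0, 0, -2.4, 0, 0, 0, 10]
    - [0, 0, -2.4, 0, 0, 0, 10]

```text
time: 7.57
eef_pos: [524.0, 84.4, 172.6]
tcp_rot: [[-0.715, 0.7, -0.0], [0.7, 0.715, -0.0], [0.0, -0.0, -1.0]]
wrist_force: [0.6, -0.5, -0.2]
finger_gap: 25.4
gripper_force: 40.0
```

```bash
python3 - <<'E'
from h import *
im=eyes.grab_frame('wrist');np.savez('w5.npz',im=im);g=cv2.cvtColor(im,cv2.COLOR_BGR2GRAY)
print('     ',*range(241,266))
for v in range(173,191): print(v,*g[v,241:266])
E
```

```text
241 242 243 244 245 246 247 248 249 250 251 252 253 254 255 256 257 258 259 260 261 262 263 264 265
173 232 232 232 231 230 191 120 187 177 165 144 113 104 104 104 126 140 180 151 109 153 224 232 233 233
174 232 232 231 229 189 115 75 123 98 92 76 69 71 70 69 60 67 97 96 84 87 171 227 234 233
175 231 229 227 196 122 72 52 87 169 147 91 80 82 84 63 92 161 168 109 67 71 104 168 227 232
176 229 227 209 138 83 56 155 186 211 173 98 78 83 82 72 104 178 209 200 125 62 78 87 214 231
177 228 231 164 92 58 164 210 214 217 174 98 78 82 84 81 106 172 212 217 195 133 79 75 142 219
178 220 231 159 81 160 209 218 215 216 174 98 77 81 82 65 102 171 211 217 213 194 113 69 91 218
179 164 221 154 94 194 216 217 214 216 173 103 81 82 83 73 104 172 211 216 213 208 196 104 77 216
180 127 156 95 173 210 216 217 216 215 174 101 88 93 81 62 101 170 212 217 213 209 210 145 91 213
181 126 110 79 142 203 215 217 215 214 175 104 86 96 77 53 98 130 203 217 213 208 205 196 116 209
182 126 111 93 106 147 202 216 176 203 175 102 72 93 73 50 81 98 148 203 212 167 193 210 124 211
183 126 110 97 108 114 147 158 128 148 128 84 66 82 71 50 70 96 113 148 155 122 139 200 158 219
184 127 122 100 107 113 116 116 115 115 97 67 72 100 78 50 69 95 112 115 111 110 110 142 175 225
185 127 128 114 111 114 114 117 115 99 73 49 44 56 42 26 42 57 87 96 108 109 109 111 130 168
186 128 130 119 113 88 78 72 62 49 31 22 12 13 14 14 19 19 41 44 55 62 62 87 114 127
187 128 128 95 66 39 31 23 15 10 22 24 28 32 35 30 29 25 21 12 11 17 19 40 67 99
188 127 100 52 17 18 22 23 28 31 34 35 34 35 33 31 32 31 30 27 29 27 22 19 20 46
189 79 43 18 11 26 31 30 34 33 32 29 30 28 28 30 29 29 30 30 32 32 29 28 26 14
190 24 12 14 18 19 28 30 23 20 27 29 27 29 29 27 28 28 28 30 30 30 29 28 31 26
```

Emit:
apply_moves:
  motion:
    - [0.2, 0.2, -0.8, 0, 0, 0, 10]
    - [0.2, 0.2, -1.6, 0, 0, 0, 10]
    - [0.2, 0.2, -2.4, 0, 0, 0, 10]
    - [0.2, 0.2, -2.4, 0, 0, 0, 10]

```text
time: 7.95
eef_pos: [524.1, 84.6, 170.2]
tcp_rot: [[-0.715, 0.7, -0.0], [0.7, 0.715, -0.0], [0.0, -0.0, -1.0]]
wrist_force: [0.4, 0.5, -1.0]
finger_gap: 25.7
gripper_force: 40.0
```

Emit:
apply_moves:
  motion:
    - [0, 0, -0.8, 0, 0, 0, 10]
    - [0, 0, -1.6, 0, 0, 0, 10]
    - [0, 0, -2, 0, 0, 0, 10]
    - [0, 0, -2, 0, 0, 0, 10]

```text
time: 8.28
eef_pos: [524.2, 84.6, 168.3]
tcp_rot: [[-0.715, 0.7, -0.0], [0.7, 0.715, -0.0], [0.0, -0.0, -1.0]]
wrist_force: [0.5, -0.5, -0.9]
finger_gap: 25.8
gripper_force: 40.0
```

Emit:
apply_moves:
  motion:
    - [0, 0, -0.8, 0, 0, 0, 10]
    - [0, 0, -1.6, 0, 0, 0, 10]
    - [0, 0, -2, 0, 0, 0, 10]
    - [0, 0, -2, 0, 0, 0, 10]

```text
time: 8.62
eef_pos: [524.2, 84.6, 166.3]
tcp_rot: [[-0.715, 0.7, -0.0], [0.7, 0.715, -0.0], [0.0, -0.0, -1.0]]
wrist_force: [0.8, -0.3, -1.0]
finger_gap: 26.2
gripper_force: 40.0
```

```bash
python3 - <<'E'
from h import *
im=eyes.grab_frame('wrist');np.savez('w6.npz',im=im);g=cv2.cvtColor(im,cv2.COLOR_BGR2GRAY)
print('     ',*range(241,266))
for v in range(175,188): print(v,*g[v,241:266])
print(ctrl.get_obs()['wrist_force'])
E
```

```text
241 242 243 244 245 246 247 248 249 250 251 252 253 254 255 256 257 258 259 260 261 262 263 264 265
175 232 232 231 212 148 88 83 141 118 90 78 71 69 62 68 74 93 134 103 80 88 164 226 234 234
176 230 230 227 170 94 69 63 79 142 122 75 75 81 79 65 106 150 110 65 65 75 87 218 233 233
177 227 227 196 123 73 54 152 181 192 146 75 74 81 83 62 121 189 199 176 93 65 75 177 227 232
178 228 230 162 86 57 166 206 213 201 148 83 77 82 83 73 122 193 217 214 188 100 64 108 215 231
179 230 192 118 63 175 215 217 214 204 149 80 75 83 83 68 120 193 217 217 211 192 100 77 152 222
180 175 122 69 154 211 219 216 214 204 150 84 84 94 90 73 120 192 216 217 211 210 178 93 98 218
181 127 88 68 187 215 216 216 213 203 133 70 87 98 94 68 93 189 175 204 211 206 203 110 78 214
182 126 83 81 188 214 216 216 213 167 104 59 71 83 79 59 77 136 126 149 198 207 204 201 125 210
183 127 83 96 144 203 175 158 154 120 91 60 62 78 70 56 77 105 117 115 144 195 165 162 104 210
184 128 90 103 113 147 128 115 114 109 90 61 71 99 76 56 77 105 116 116 113 139 119 113 79 211
185 126 104 108 112 113 116 115 113 96 67 41 43 56 42 32 45 60 91 94 108 110 108 113 86 157
186 127 119 112 113 88 78 70 61 48 30 20 15 14 14 15 17 19 40 45 56 63 63 88 84 120
187 128 122 91 64 40 34 23 14 11 22 25 28 32 35 30 29 25 20 14 13 18 21 39 52 97
[-0.12677444  0.11725349 -0.12123263]
```

Emit:
apply_moves:
  motion:
    - [0, 0, -0.7, 0, 0, 0, 10]
    - [0, 0, -1.4, 0, 0, 0, 10]
    - [0, 0, -2, 0, 0, 0, 10]
    - [0, 0, -2, 0, 0, 0, 10]

```text
time: 9.0
eef_pos: [524.2, 84.6, 164.3]
tcp_rot: [[-0.715, 0.7, -0.0], [0.7, 0.715, -0.0], [0.0, -0.0, -1.0]]
wrist_force: [-0.3, 0.0, -1.0]
finger_gap: 25.6
gripper_force: 40.0
```

Emit:
apply_moves:
  motion:
    - [0, 0, -0.5, 0, 0, 0, 10]
    - [0, 0, -1, 0, 0, 0, 10]
    - [0, 0, -1.5, 0, 0, 0, 10]
    - [0, 0, -1.5, 0, 0, 0, 10]

```text
time: 9.33
eef_pos: [524.2, 84.6, 162.8]
tcp_rot: [[-0.715, 0.7, -0.0], [0.7, 0.715, -0.0], [0.0, -0.0, -1.0]]
wrist_force: [-0.6, -0.4, -0.6]
finger_gap: 25.8
gripper_force: 40.0
```

Emit:
apply_moves:
  motion:
    - [0, 0, -0.5, 0, 0, 0, 10]
    - [0, 0, -1, 0, 0, 0, 10]
    - [0, 0, -1.5, 0, 0, 0, 10]
    - [0, 0, -1.5, 0, 0, 0, 10]

```text
time: 9.67
eef_pos: [524.2, 84.6, 161.3]
tcp_rot: [[-0.715, 0.7, -0.0], [0.7, 0.715, -0.0], [0.0, -0.0, -1.0]]
wrist_force: [-0.3, 0.7, -1.4]
finger_gap: 25.1
gripper_force: 40.0
```

Emit:
apply_moves:
  motion:
    - [0, 0, -0.5, 0, 0, 0, 10]
    - [0, 0, -1, 0, 0, 0, 10]
    - [0, 0, -1.5, 0, 0, 0, 10]
    - [0, 0, -1.5, 0, 0, 0, 10]

```text
time: 10.0
eef_pos: [524.2, 84.6, 159.8]
tcp_rot: [[-0.715, 0.7, -0.0], [0.7, 0.715, -0.0], [0.0, -0.0, -1.0]]
wrist_force: [0.2, -0.5, -1.0]
finger_gap: 25.7
gripper_force: 40.0
```

Emit:
apply_moves:
  motion:
    - [0, 0, -0.5, 0, 0, 0, 10]
    - [0, 0, -1, 0, 0, 0, 10]
    - [0, 0, -1, 0, 0, 0, 10]

```text
time: 10.25
eef_pos: [524.2, 84.6, 158.8]
tcp_rot: [[-0.715, 0.7, -0.0], [0.7, 0.715, -0.0], [0.0, -0.0, -1.0]]
wrist_force: [0.3, 0.9, -1.0]
finger_gap: 25.7
gripper_force: 40.0
```

Emit:
apply_moves:
  motion:
    - [0, 0, -0.5, 0, 0, 0, 10]
    - [0, 0, -1, 0, 0, 0, 10]
    - [0, 0, -1, 0, 0, 0, 10]

```text
time: 10.5
eef_pos: [524.4, 84.6, 158.1]
tcp_rot: [[-0.715, 0.7, 0.0], [0.7, 0.715, -0.0], [-0.0, 0.0, -1.0]]
wrist_force: [-0.5, 0.1, 2.0]
finger_gap: 25.5
gripper_force: 40.0
```

```bash
python3 - <<'E'
from h import *
o=ctrl.get_obs();print(o['eef_pos'],o['wrist_force'],o['moment'])
im=eyes.grab_frame('wrist');np.savez('w7.npz',im=im);g=cv2.cvtColor(im,cv2.COLOR_BGR2GRAY)
print('     ',*range(241,266))
for v in range(175,188): print(v,*g[v,241:266])
E
```

```text
[524.41268407  84.63146333 158.0585341 ] [-0.54112381  0.09429476  1.97198078] [-0.02538725 -0.01931071  0.00266513]
      241 242 243 244 245 246 247 248 249 250 251 252 253 254 255 256 257 258 259 260 261 262 263 264 265
175 232 233 232 232 215 173 193 212 216 217 199 173 163 181 186 207 211 213 147 168 226 233 234 232 233
176 232 232 231 212 148 92 181 176 150 135 112 86 81 97 100 123 137 177 120 95 174 227 233 233 234
177 231 230 229 171 95 73 110 90 69 68 69 70 70 72 69 81 68 90 78 80 105 172 227 233 233
178 228 226 195 123 72 54 63 159 153 110 67 75 82 84 78 123 175 158 87 59 80 101 166 225 232
179 228 208 136 82 59 121 175 209 185 122 78 78 82 85 73 132 204 210 193 105 59 75 87 215 231
180 220 163 91 57 122 189 212 218 184 123 86 87 93 89 74 133 202 217 216 194 102 64 75 139 219
181 164 119 78 110 187 214 214 218 185 124 75 86 99 81 69 133 203 217 215 212 195 104 78 131 221
182 127 85 71 114 199 216 215 176 136 108 67 71 95 74 63 101 146 205 175 152 197 191 104 125 221
183 117 67 94 113 149 205 176 129 104 90 87 76 87 72 60 82 107 150 129 113 139 196 116 91 215
184 112 69 101 115 115 148 128 116 103 82 68 84 85 65 61 83 109 116 116 112 110 141 195 118 153
185 110 90 105 114 117 116 114 114 82 58 35 45 46 32 30 47 63 76 91 108 110 108 158 92 110
186 110 97 105 113 89 80 65 57 37 27 19 14 15 12 12 19 21 26 42 56 63 63 87 67 114
187 121 110 87 63 39 30 18 11 12 21 24 28 32 32 32 30 25 20 16 15 19 19 42 38 93
```

Contact is felt at a nominal tip height of 62 mm. That is below the lowest possible head top (66 mm), so the blade is in the slot on its floor. Next I press to mid-travel.

Emit:
apply_moves:
  motion:
    - [0, 0, -0.5, 0, 0, 0, 10]
    - [0, 0, -1, 0, 0, 0, 10]
    - [0, 0, -1.5, 0, 0, 0, 10]
    - [0, 0, -1.5, 0, 0, 0, 10]
    - [0, 0, -1.5, 0, 0, 0, 10]
    - [0, 0, -1.5, 0, 0, 0, 10]

```text
time: 11.05
eef_pos: [524.5, 84.6, 156.7]
tcp_rot: [[-0.715, 0.7, 0.0], [0.7, 0.715, 0.0], [-0.0, 0.0, -1.0]]
wrist_force: [-0.6, 0.5, 5.1]
finger_gap: 25.4
gripper_force: 40.0
```

Emit:
apply_moves:
  motion:
    - [0, 0, -0.4, 0, 0, 0, 10]
    - [0.03, -0.03, -0.4, 0, 0, -0.03, 10]
    - [0.07, -0.06, -0.4, 0, 0, -0.07, 10]
    - [0.13, -0.11, -0.4, 0, 0, -0.12, 10]
    - [0.18, -0.16, -0.4, 0, 0, -0.17, 10]
    - [0.22, -0.19, -0.4, 0, 0, -0.21, 10]
    - [0.27, -0.23, -0.4, 0, 0, -0.25, 10]
    - [0.27, -0.23, -0.4, 0, 0, -0.25, 10]

```text
time: 11.72
eef_pos: [524.7, 84.3, 156.3]
tcp_rot: [[-0.517, 0.856, 0.0], [0.856, 0.517, -0.0], [-0.0, 0.0, -1.0]]
wrist_force: [-0.8, -1.2, 6.9]
finger_gap: 25.5
gripper_force: 40.1
```

```bash
python3 - <<'E'
from h import *
o=ctrl.get_obs();print(o['eef_pos'],o['wrist_force'],o['moment'])
E
```

```text
[524.73602473  84.32839422 156.30588014] [-0.83922881 -1.15793642  6.88389737] [-0.20094969  0.22043634  0.06605397]
```

Emit:
apply_moves:
  motion:
    - [0.04, -0.06, 0, 0, 0, -0.05, 10]
    - [0.09, -0.12, 0, 0, 0, -0.1, 10]
    - [0.13, -0.17, 0, 0, 0, -0.15, 10]
    - [0.18, -0.23, 0, 0, 0, -0.2, 10]
    - [0.22, -0.29, 0, 0, 0, -0.25, 10]
    - [0.22, -0.29, 0, 0, 0, -0.25, 10]

```text
time: 12.22
eef_pos: [525.0, 84.0, 156.3]
tcp_rot: [[-0.289, 0.957, 0.0], [0.957, 0.289, -0.0], [-0.0, 0.0, -1.0]]
wrist_force: [-1.3, -1.5, 6.0]
finger_gap: 25.6
gripper_force: 40.1
```

```bash
python3 - <<'E'
from h import *
o=ctrl.get_obs();print(o['eef_pos'],o['wrist_force'],o['moment'])
E
```

```text
[524.99628863  84.02267807 156.32404714] [-1.28505683 -1.48433866  6.0018888 ] [-0.27538746  0.21170011  0.08743649]
```

Emit:
apply_moves:
  motion:
    - [0, -0.1, 0, 0, 0, -0.05, 10]
    - [0, -0.2, 0, 0, 0, -0.1, 10]
    - [0, -0.3, 0, 0, 0, -0.15, 10]
    - [0, -0.4, 0, 0, 0, -0.2, 10]
    - [0, -0.5, 0, 0, 0, -0.25, 10]
    - [0, -0.5, 0, 0, 0, -0.25, 10]

```text
time: 12.72
eef_pos: [525.1, 83.6, 156.4]
tcp_rot: [[-0.043, 0.999, 0.001], [0.999, 0.043, -0.0], [-0.0, 0.001, -1.0]]
wrist_force: [-0.1, -0.2, 6.9]
finger_gap: 25.7
gripper_force: 40.0
```

```bash
python3 - <<'E'
from h import *
o=ctrl.get_obs();print(o['eef_pos'],o['wrist_force'],o['moment'])
E
```

```text
[525.10992576  83.56598101 156.37182242] [-0.07651631 -0.16250625  6.91813829] [-0.32293998  0.04396789  0.00830474]
```

Emit:
apply_moves:
  motion:
    - [0, -0.07, 0, 0, 0, -0.05, 10]
    - [0, -0.14, 0, 0, 0, -0.1, 10]
    - [0, -0.2, 0, 0, 0, -0.15, 10]
    - [0, -0.27, 0, 0, 0, -0.2, 10]
    - [0, -0.35, 0, 0, 0, -0.25, 10]
    - [0, -0.35, 0, 0, 0, -0.25, 10]

```text
time: 13.22
eef_pos: [525.2, 83.1, 156.4]
tcp_rot: [[0.206, 0.979, 0.001], [0.979, -0.206, -0.0], [-0.0, 0.001, -1.0]]
wrist_force: [-0.1, -0.6, 5.9]
finger_gap: 25.6
gripper_force: 40.0
```

```bash
python3 - <<'E'
from h import *
o,c,cc=toolcal();p=o['eef_pos'];print(p,o['wrist_force'],o['moment'])
im=eyes.grab_frame('wrist');np.savez('w8.npz',im=im)
print(ctrl.get_obs()['moment'])
u,v=proj(cc,'wrist',[8,0,105]);u,v=int(u),int(v);print(u-32,v-30)
cv2.imwrite('pics/c8.png',cv2.resize(im[v-30:v+18,u-32:u+32],(800,600),interpolation=cv2.INTER_CUBIC))
E
```

```text
[525.19541949  83.14655164 156.39842676] [-0.08439999 -0.57473455  5.86439243] [-0.44842872  0.01306319  0.02931109]
[-0.4130148  -0.04618291  0.019148  ]
223 147
```

View pics/c8.png

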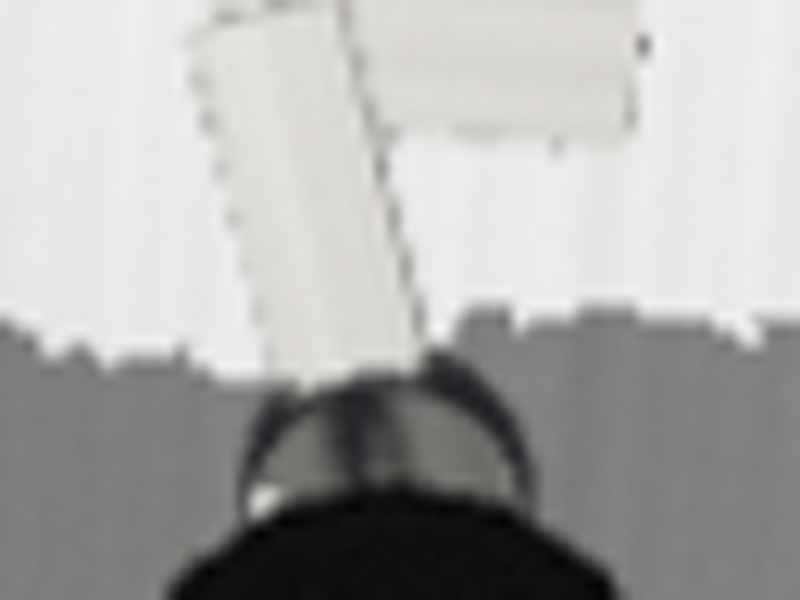

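The crop shows the clamp finger running from (340,380) to (265,20), lagging the tool by about 12°. The screw is therefore at about 1.3 rad with the blade seated, and turning continues.

Emit:
apply_moves:
  motion:
    - [0, -0.06, 0, 0, 0, -0.04, 10]
    - [0, -0.12, 0, 0, 0, -0.08, 10]
    - [0, -0.17, 0, 0, 0, -0.12, 10]
    - [0, -0.23, 0, 0, 0, -0.16, 10]
    - [0, -0.28, 0, 0, 0, -0.2, 10]
    - [0, -0.28, 0, 0, 0, -0.2, 10]

```text
time: 13.77
eef_pos: [525.2, 82.8, 156.4]
tcp_rot: [[0.395, 0.919, 0.001], [0.919, -0.395, -0.0], [0.0, 0.001, -1.0]]
wrist_force: [0.3, -1.4, 6.5]
finger_gap: 25.6
gripper_force: 40.0
```

```bash
python3 - <<'E'
from h import *
o,c,cc=toolcal();p=o['eef_pos'];print(p,o['wrist_force'],o['moment'])
im=eyes.grab_frame('wrist');np.savez('w9.npz',im=im)
print(ctrl.get_obs()['moment'])
R=o['tcp_rot'];print(np.degrees(np.arctan2(R[1,0],R[0,0])))
g=cv2.cvtColor(im,cv2.COLOR_BGR2GRAY)
E
```

```text
[525.19731757  82.8308795  156.3905559 ] [ 0.27454681 -1.44529699  6.49497936] [-0.4182172  -0.0181827   0.08192456]
[-0.47359176 -0.06110059  0.07482591]
66.7135032544185
```

Emit:
apply_moves:
  motion:
    - [0, -0.03, 0, 0, 0, -0.02, 10]
    - [0, -0.06, 0, 0, 0, -0.04, 10]
    - [0, -0.06, 0, 0, 0, -0.04, 10]

```text
time: 14.07
eef_pos: [525.2, 82.8, 156.4]
tcp_rot: [[0.43, 0.903, 0.001], [0.903, -0.43, -0.0], [0.0, 0.001, -1.0]]
wrist_force: [0.6, -1.9, 6.5]
finger_gap: 25.5
gripper_force: 40.0
```

```bash
python3 - <<'E'
from h import *
o,c,cc=toolcal();p=o['eef_pos'];print(p,o['wrist_force'],o['moment'])
im=eyes.grab_frame('wrist');np.savez('w9.npz',im=im)
print(ctrl.get_obs()['moment'])
u,v=proj(cc,'wrist',[8,0,105]);u,v=int(u),int(v);print(u-32,v-30)
cv2.imwrite('pics/c9.png',cv2.resize(im[v-40:v+8,u-32:u+32],(800,600),interpolation=cv2.INTER_CUBIC))
E
```

```text
[525.22602764  82.78165529 156.39999017] [ 0.59282372 -1.91521277  6.45616885] [-0.51105415 -0.05582393  0.09974919]
[-0.50949051 -0.04197356 -0.00517756]
223 147
```

View pics/c9.png

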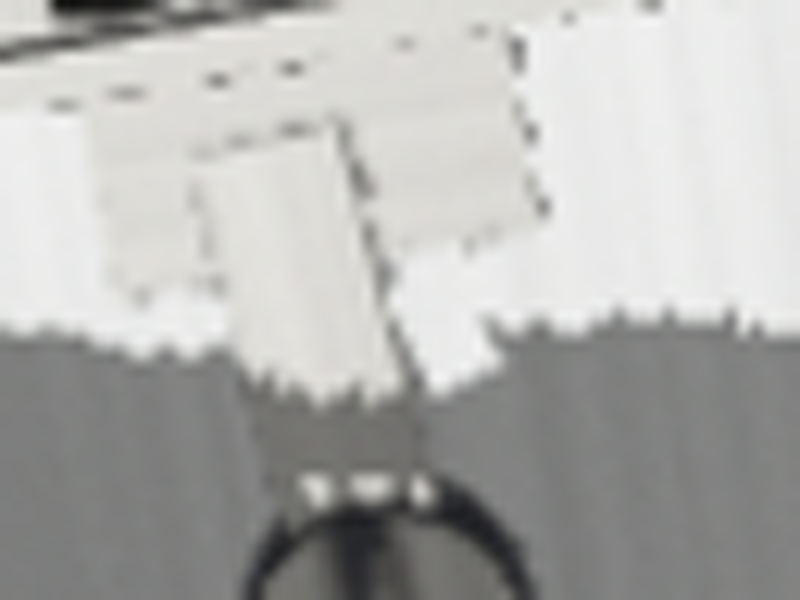

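The crop shows the finger with centreline (335,390) to (272,140), lying over the tongue, whose edges run (515,40)-(540,210) and (95,120)-(115,290). It still looks a few degrees short.

```bash
python3 - <<'E'
from h import *
o,c,cc=toolcal()
f=lambda x,y,z:onz(c,'wrist',223+x/12.5-.46,137+y/12.5-.46,z)
A=lambda a,b:np.degrees(np.arctan2(*(b-a)[1::-1]))
for z in (52,57,60):
  print(z,'finger',A(f(415,390,z),f(345,130,z)),A(f(250,380,z),f(200,190,z)),'tongue',A(f(540,210,z),f(515,40,z)),A(f(115,290,z),f(95,120,z)),'tray edge',A(f(50,105,z),f(570,15,z)),
  'fing end',A(f(200,150,z),f(330,122,z)),'tongue end',A(f(130,298,z),f(540,225,z)))
R=o['tcp_rot'];print(np.degrees(np.arctan2(R[1,0],R[0,0])))
m=[]
for i in range(8):
    eyes.grab_frame('top');m.append(np.r_[ctrl.get_obs()['wrist_force'],ctrl.get_obs()['moment'][2]])
print(np.mean(m,0),np.std(m,0))
E
```

```text
52 finger 79.29527841044602 78.49289225683538 tongue 73.15712072350689 70.27059166999528 tray edge -15.699421589963931 fing end -13.385770205841808 tongue end -15.284483172900622
57 finger 79.2952784104462 78.49289225683576 tongue 73.15712072350698 70.27059166999499 tray edge -15.699421589963931 fing end -13.385770205841897 tongue end -15.284483172900625
60 finger 79.29527841044609 78.49289225683545 tongue 73.15712072350682 70.27059166999514 tray edge -15.699421589963922 fing end -13.385770205841709 tongue end -15.284483172900627
64.55208703026823
[-0.18231909 -1.83851096  6.44139074  0.03974092] [0.5097602  0.53666341 0.25790831 0.02891504]
```

Emit:
apply_moves:
  motion:
    - [0, -0.03, 0, 0, 0, -0.02, 10]
    - [0, -0.06, 0, 0, 0, -0.04, 10]
    - [0, -0.06, 0, 0, 0, -0.04, 10]

```text
time: 14.77
eef_pos: [525.2, 82.7, 156.4]
tcp_rot: [[0.466, 0.885, 0.001], [0.885, -0.466, -0.0], [0.0, 0.001, -1.0]]
wrist_force: [-1.1, -3.2, 6.5]
finger_gap: 25.7
gripper_force: 40.0
```

```bash
cat > m.py <<'E'
from h import *
m=[]
for i in range(8):
    im=eyes.grab_frame('wrist');o=ctrl.get_obs();m.append(np.r_[o['wrist_force'],o['moment'][2]])
R=o['tcp_rot'];print(o['time'],np.degrees(np.arctan2(R[1,0],R[0,0])),np.mean(m,0).round(3))
np.savez('wl.npz',im=im)
E
python3 m.py
```

```text
15.1667 62.28217705343656 [ 0.226 -1.849  6.243  0.063]
```

Emit:
apply_moves:
  motion:
    - [0, -0.05, 0, 0, 0, -0.02, 10]
    - [0, -0.1, 0, 0, 0, -0.04, 10]
    - [0, -0.1, 0, 0, 0, -0.04, 10]

```text
time: 15.42
eef_pos: [525.2, 82.6, 156.4]
tcp_rot: [[0.501, 0.865, 0.001], [0.865, -0.501, -0.0], [0.0, 0.001, -1.0]]
wrist_force: [-0.2, -1.8, 6.6]
finger_gap: 25.3
gripper_force: 40.0
```

```bash
python3 m.py
```

```text
15.8167 59.991862557837706 [-0.266 -1.778  6.339  0.064]
```

Emit:
apply_moves:
  motion:
    - [0, -0.03, 0, 0, 0, -0.015, 10]
    - [0, -0.06, 0, 0, 0, -0.03, 10]
    - [0, -0.06, 0, 0, 0, -0.03, 10]

```text
time: 16.07
eef_pos: [525.2, 82.6, 156.4]
tcp_rot: [[0.527, 0.85, 0.001], [0.85, -0.527, -0.0], [0.0, 0.001, -1.0]]
wrist_force: [-0.7, -1.5, 6.7]
finger_gap: 25.5
gripper_force: 40.0
```

```bash
python3 m.py; python3 - <<'E'
from h import *
o,c,cc=toolcal();im=np.load('wl.npz')['im']
u,v=proj(cc,'wrist',[8,0,105]);u,v=int(u),int(v);print(u-32,v-40)
cv2.imwrite('pics/c10.png',cv2.resize(im[v-40:v+8,u-32:u+32],(800,600),interpolation=cv2.INTER_CUBIC))
E
```

```text
16.4667 58.27145038467555 [ 0.048 -2.164  6.16   0.093]
223 137
```

View pics/c10.png

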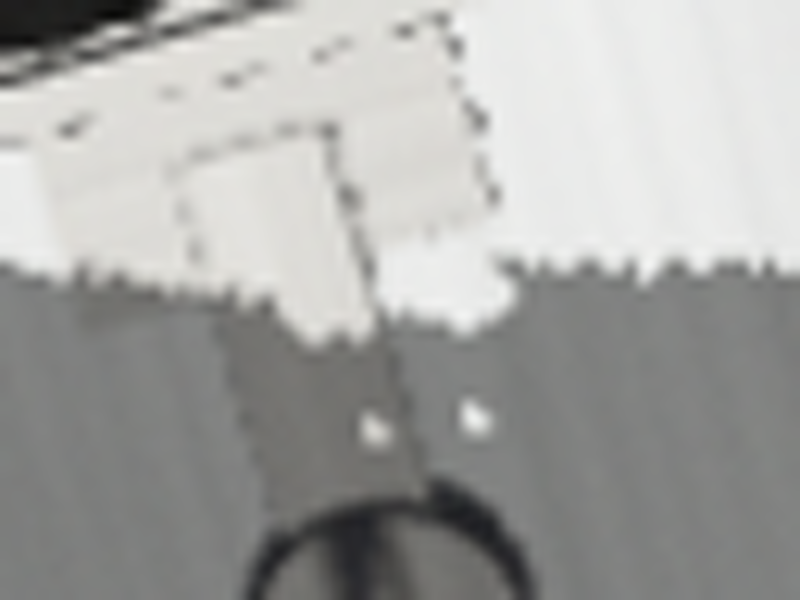

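The finger, right edge (420,480)-(330,130), is now parallel to the tongue's sides within about 2°, and the moment has risen to 0.09 N m. The screw is at its stop. I ease the twist back within the slot's play, lift out and return to the stand.

Emit:
apply_moves:
  motion:
    - [0, 0.1, 0, 0, 0, 0.06, 10]
    - [0, 0.2, 0, 0, 0, 0.13, 10]
    - [0, 0.2, 1.5, 0, 0, 0.13, 10]
    - [0, 0.2, 4, 0, 0, 0.13, 10]
    - [0, 0.2, 10, 0, 0, 0.13, 10]
    - [0, 0.2, 20, 0, 0, 0.13, 10]
    - [0, 0.2, 40, 0, 0, 0.13, 10]
    - [0, 0.2, 65, 0, 0, 0.13, 10]
    - [0, 0.2, 78, 0, 0, 0.13, 10]
    - [0, 0.2, 78, 0, 0, 0.13, 10]

```text
time: 17.3
eef_pos: [526.3, 83.1, 237.6]
tcp_rot: [[0.412, 0.911, 0.005], [0.911, -0.412, 0.001], [0.002, 0.004, -1.0]]
wrist_force: [1.0, 0.1, 0.2]
finger_gap: 25.8
gripper_force: 40.0
```

Emit:
apply_moves:
  motion:
    - [-0.5, -12, 0, 0, 0, -0.05, 10]
    - [-1, -36, 0, 0, 0, -0.1, 10]
    - [-2, -64, 0, 0, 0, -0.16, 10]
    - [-3, -94, 0, 0, 0, -0.22, 10]
    - [-4, -124, 0, 0, 0, -0.28, 10]
    - [-5, -154, 0, 0, 0, -0.34, 10]
    - [-6, -184, 0, 0, 0, -0.4, 10]
    - [-7, -214, 0, 0, 0, -0.46, 10]
    - [-8, -244, 0, 0, 0, -0.52, 10]
    - [-9, -274, 0, 0, 0, -0.56, 10]
    - [-9.5, -296, 0, 0, 0, -0.6, 10]
    - [-9.6, -305.4, 0, 0, 0, -0.6, 10]

```text
time: 18.3
eef_pos: [514.5, -224.7, 233.3]
tcp_rot: [[0.856, 0.516, -0.001], [0.516, -0.856, 0.0], [-0.001, -0.001, -1.0]]
wrist_force: [0.1, 0.3, -1.4]
finger_gap: 25.8
gripper_force: 40.0
```

Emit:
apply_moves:
  motion:
    - [0, 0, 0, 0, 0, 0, 10]
    - [0, 0, 0, 0, 0, 0, 10]
    - [0, 0, 0, 0, 0, 0, 10]

```text
time: 18.55
eef_pos: [515.0, -221.4, 233.6]
tcp_rot: [[0.854, 0.521, -0.001], [0.521, -0.854, 0.001], [-0.0, -0.001, -1.0]]
wrist_force: [-0.5, 0.3, -1.3]
finger_gap: 25.7
gripper_force: 40.0
```

```bash
python3 - <<'E'
from h import *
o,c,cc=toolcal();R=o['tcp_rot'];print(o['time'],o['eef_pos'],o['wrist_force'],o['finger_gap'],np.degrees(np.arctan2(R[1,0],R[0,0])))
im=eyes.grab_frame('wrist');np.savez('w11.npz',im=im);a=cv2.imread('pics/wrist2.png')
print('mean diff with pick view',np.abs(im.astype(int)-a)[100:220,180:330].mean())
print(cv2.phaseCorrelate(*[np.float32(cv2.cvtColor(x,cv2.COLOR_BGR2GRAY)[100:176,180:330]) for x in (a,im)]))
g=cv2.cvtColor(im,cv2.COLOR_BGR2GRAY);ga=cv2.cvtColor(a,cv2.COLOR_BGR2GRAY)
for v in range(164,188,2): print(v,*g[v,243:266],'|',*ga[v,243:266])
E
```

```text
18.55 [ 514.95053026 -221.43042746  233.64228489] [-0.47774017  0.2510593  -1.31586997] 25.73277722635053 31.395163967671195
mean diff with pick view 4.902277777777778
((0.7953675740921113, 0.12421802318156239), 0.9991024999618531)
164 127 129 127 127 130 128 129 121 114 110 112 116 118 120 116 118 115 119 127 127 126 126 124 | 127 128 127 128 128 128 122 117 112 116 119 117 120 120 122 116 119 126 128 127 126 125 125
166 126 126 126 126 126 121 109 118 127 127 128 125 124 127 127 129 130 127 119 115 125 127 128 | 126 124 126 127 118 109 117 128 128 125 125 125 125 125 127 131 127 117 113 124 128 129 127
168 129 130 129 128 114 85 78 88 111 126 127 129 128 128 126 125 125 114 94 82 89 114 121 | 129 129 123 109 84 76 84 105 122 128 128 128 127 126 127 125 111 93 78 89 108 119 123
170 125 126 127 119 90 76 77 78 79 83 92 100 101 101 98 91 84 80 78 75 72 100 120 | 126 126 117 89 76 77 78 79 84 90 95 97 99 94 92 83 81 79 76 74 100 120 122
172 129 127 128 115 84 73 78 77 81 82 82 83 83 83 82 82 81 80 78 75 72 90 120 | 128 128 116 84 74 76 79 81 81 83 84 84 83 84 82 82 80 78 76 70 90 120 1
[... 485 characters left out ...]
0 125 126 125 125 125 124 123 118 112 92 80 79 86 89 94 97 107 117 122 125 126 126 125 | 124 125 125 127 124 122 119 113 107 92 80 84 93 96 101 115 123 126 126 126 127 125 125
182 126 126 128 126 126 125 125 124 125 100 81 94 118 123 124 123 127 127 130 131 130 128 128 | 126 128 127 126 124 124 126 126 124 100 80 95 117 124 125 127 130 130 129 128 128 128 126
184 125 124 125 125 126 127 127 126 126 106 105 96 117 124 124 124 124 123 124 126 127 129 128 | 125 125 124 125 125 126 127 126 125 105 103 97 117 125 123 124 124 123 124 125 126 128 131
186 128 128 97 84 75 67 52 37 31 16 9 10 11 18 18 41 48 62 71 71 95 119 124 | 127 128 97 86 77 68 53 35 31 18 11 12 10 18 20 43 47 63 71 71 96 119 124
```

Emit:
apply_moves:
  motion:
    - [0.5, -1, -15, 0, 0, 0, 10]
    - [0.5, -1, -40, 0, 0, 0, 10]
    - [0.5, -1, -60, 0, 0, 0, 10]
    - [0.5, -1, -80, 0, 0, 0, 10]
    - [0.5, -1, -100, 0, 0, 0, 10]
    - [0.5, -1, -115, 0, 0, 0, 10]
    - [0.5, -1, -123, 0, 0, 0, 10]
    - [0.5, -1, -127, 0, 0, 0, 10]
    - [0.5, -1, -128, 0, 0, 0, 10]
    - [0.5, -1, -128.5, 0, 0, 0, 10]
    - [0.5, -1, -128.5, 0, 0, 0, 10]

```text
time: 19.52
eef_pos: [516.2, -223.6, 106.4]
tcp_rot: [[0.854, 0.52, 0.001], [0.52, -0.854, -0.001], [0.001, 0.001, -1.0]]
wrist_force: [-0.1, 0.4, 0.0]
finger_gap: 25.5
gripper_force: 40.0
```

Emit:
apply_moves:
  motion:
    - [0, 0, -0.4, 0, 0, 0, 10]
    - [0, 0, -0.8, 0, 0, 0, 10]
    - [0, 0, -0.8, 0, 0, 0, 10]

```text
time: 19.77
eef_pos: [515.8, -223.6, 105.1]
tcp_rot: [[0.854, 0.52, 0.001], [0.52, -0.854, -0.0], [0.0, 0.0, -1.0]]
wrist_force: [0.1, -0.7, -0.8]
finger_gap: 25.5
gripper_force: 40.0
```

Emit:
apply_moves:
  motion:
    - [0, 0.5, -0.4, 0, 0, 0, 10]
    - [0, 0.5, -0.8, 0, 0, 0, 10]
    - [0, 0.5, -0.8, 0, 0, 0, 10]
    - [0, 0.5, -0.8, 0, 0, 0, 10]

```text
time: 20.1
eef_pos: [515.8, -223.0, 104.1]
tcp_rot: [[0.854, 0.52, 0.0], [0.52, -0.854, -0.0], [0.0, 0.0, -1.0]]
wrist_force: [-0.3, 0.1, 0.3]
finger_gap: 25.6
gripper_force: 40.0
```

```bash
python3 m.py; python3 -c "
from h import *
print(ctrl.get_obs()['eef_pos'])"
```

```text
20.5 31.32771049639217 [ 0.024  0.757  2.252 -0.017]
[ 515.71935131 -223.00457627  104.00551305]
```

The collar rests on the block (about +3 N). Now I release.

Emit:
apply_moves:
  motion:
    - [0, 0, 0, 0, 0, 0, 30]
    - [0, 0, 0, 0, 0, 0, 34]
    - [0, 0, 0, 0, 0, 0, 40]
    - [0, 0, 0, 0, 0, 0, 50]
    - [0, 0, 0, 0, 0, 0, 60]
    - [0, 0, 0, 0, 0, 0, 75]
    - [0, 0, 0, 0, 0, 0, 91]
    - [0, 0, 0, 0, 0, 0, 91]
    - [0, 0, 0, 0, 0, 0, 91]
    - [0, 0, 0, 0, 0, 0, 91]
    - [0, 0, 0, 0, 0, 0, 91]

```text
time: 21.42
eef_pos: [515.7, -223.0, 103.9]
tcp_rot: [[0.854, 0.52, -0.0], [0.52, -0.854, 0.0], [-0.0, -0.0, -1.0]]
wrist_force: [0.4, 0.5, 0.4]
finger_gap: 89.7
gripper_force: 0.0
```

Emit:
apply_moves:
  motion:
    - [0, 0, 10, 0, 0, 0, 91]
    - [0, 0, 30, 0, 0, 0, 91]
    - [0, 0, 60, 0, 0, 0, 91]
    - [0, 0, 95, 0, 0, 0, 91]
    - [0, 0, 130, 0, 0, 0, 91]
    - [0, 0, 160, 0, 0, 0, 91]
    - [0, 0, 170, 0, 0, 0, 91]
    - [0, 0, 170, 0, 0, 0, 91]
    - [0, 0, 170, 0, 0, 0, 91]

```text
time: 22.17
eef_pos: [515.5, -222.9, 273.8]
tcp_rot: [[0.854, 0.52, 0.0], [0.52, -0.854, -0.0], [0.0, 0.0, -1.0]]
wrist_force: [-0.1, -0.3, -0.2]
finger_gap: 90.8
gripper_force: 0.0
```

```bash
python3 - <<'E'
from h import *
o,c,cc=toolcal();print(o['time'],o['eef_pos'],o['wrist_force'],o['finger_gap'])
im=eyes.grab_frame('wrist');g=cv2.cvtColor(im,cv2.COLOR_BGR2GRAY)
u,v=map(int,proj(c,'wrist',[515.5,-221,100]));print(u,v)
m=((g<50)*255).astype(np.uint8);m[:v-45]=0;m[v+28:]=0;m[:,:u-40]=0;m[:,u+40:]=0
n,l,s,ce=cv2.connectedComponentsWithStats(m)
for i in range(1,n):
    if s[i,4]>60:
        print(s[i],ce[i])
        x,y,w,h,_=s[i]; print('collar far edge at z75, minus 19 along tool x ->',onz(cc,'wrist',x+w/2,y,o['eef_pos'][2]-75)-[19,0,0],'handle near end z144',onz(cc,'wrist',x+w/2,y+h,o['eef_pos'][2]-144))
# the stand corner region vs. nominal: handle top in world
cv2.imwrite('pics/w12.png',im)
E
```

```text
22.1667 [ 515.48804204 -222.92957149  273.8463348 ] [-0.11547272 -0.29720196 -0.17289812] 90.80602755345087
254 170
[242 154  27  35 775] [254.67096774 171.24645161]
collar far edge at z75, minus 19 along tool x -> [-1.80823002e-01 -7.27670479e-02  1.98846335e+02] handle near end z144 [-1.10872511e+01 -5.78475141e-02  1.29846335e+02]
```

```bash
python3 -c "
from rig import ctrl
print(ctrl.close_job())"
```

```text
the job is handed in; nothing more can be done
None
```

The job is handed in at about 22 s of the 72 s: I turned the clamp screw to its stop in one go, at about 6–8 N push and about 0.09 N·m at the end, and the driver hangs released in its stand, but I did not re-measure the screw's angle after lifting the driver out.

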